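# Load a spring-contact cell holder with a push stick

### The arm

A 7-joint arm with a two-finger parallel gripper is mounted at the origin on a cart in front of the work surface, level with it; the furniture and walls round the work are solid. World frame = base frame: x ahead of the robot, y to its left, z up, the work surface at z = 0. Lengths are in m, angles in rad, forces in N, time in s.
With the tool pointing down it reaches from about 0.35 to 0.9 m from the base axis. Payload 7.2 kg.
Tool frame: the origin (TCP) lies at the very end of the fingers, on their centre line; the grasp point (between the pads) lies 19 mm behind it; z points along the fingers, y is the direction in which the jaws open and shut (so a half turn about z gives the same grasp; the last joint's range is limited). The gripper opens to 85 mm and grips with 20 to 120 N. Pads are 22 mm wide; open, the fingers measure 114 mm over their backs; the gripper's body (76 mm by 85 mm) begins 54 mm behind the grasp point. The pads swing forward as they close: fully open they stand 13 mm farther back than shut.
Start: joints at [-1.273, 0.411, -0.013, 1.596, 0.006, 1.134, -0.082], TCP at [0.224, 0.584, 0.231] pointing down, gripper open.
Joint ranges: [-2.95, 2.95], [-0.29, 1.99], [-1.47, 1.44], [0.14, 2.54], [-1.03, 4.17], [0.13, 1.85], [-2.86, 2.86]. Speed limits (rad/s): [2.39, 2.39, 3.01, 3.01, 3.14, 3.14, 3.14].

### API

Orientations are given as [roll, pitch, yaw] about the fixed x, y, z axes, in that order (R = Rz(yaw) Ry(pitch) Rx(roll)).
In Python, from bench import manip gives the robot as it stands. The module is installed in compiled form; this text tells all that it offers.
- The arm moves only by the shell command python3 -m crank 'ROWS' [OPENING] [FORCE]. ROWS is JSON, a list that holds one entry, the list of rows, each a list of 6 numbers: the shift along the tool's x, y, z in cm, then the turn, a rotation vector about the tool's x, y, z in rad. In form: [[[dx, dy, dz, rx, ry, rz], ...]]. A call has 1 to 5 rows; each row shifts and turns the pose as measured when the row begins, along the tool's axes as they then stand; what a row does not reach is not made up. A row lasts 1/8 s, in which the tool goes at most 62.5 mm and 10.7 degrees, less where a joint would pass 70% of its speed; a pose out of reach is approached as far as the arm can. A call with a gripper value outside its range is refused whole. OPENING is the opening, from 0 (shut) to 1 (fully open), set as the call begins (- or left out, the last holds). The fingers move at their own pace and stop on an object; FORCE is the grip in N (left out, the last holds). Time passes only in rows, so rows that do not move let the fingers close. It gives the time, the measured TCP pose, the force and the opening at its end, in the units of the state.
- manip.observe(): the state, without advancing time (a new reading comes with each control period).
- manip.grab_frame(name): name is "scene" or "top" or "wrist"; returns (picture, depth): 400x640x3 uint8, red, green, blue; 400x640 float32, m along the optical axis (not along the pixel's ray), 0 where there is no reading.
- manip.camera_model(name): a dict with "fx", "fy", "cx", "cy" (pixels), "k1" (the pictures are not rectified: a ray, as slopes to the right and down, at radius r is drawn at 1 + k1 r^2 times it, then the intrinsics apply), "position" and "attitude" of the camera in the world. Camera axes: x right, y down, z forward; pixel columns grow to the right and rows downward; lengths in m; the calibration is good to about 2 mm. A picture is of the moment at which its call begins: read the wrist's pose just before it. camera_model takes no time and is no camera call; for the wrist camera it gives the pose at the moment of the call.
- manip.close_job(): hands the job in, once; it reports no verdict.
The state is a dict: "clock": time; "joint_positions": joint angles; "joint_vel": joint speeds; "joint_efforts": joint torques, N m; "tool_pos": TCP position; "tool_rot": TCP orientation; "wrist_force": force on the tool from outside, world axes, zero at the start; "ft_torque": the same for the moment, N m; "finger_gap": opening from 0.0 (shut) to 1.0 (fully open).
Only numpy, scipy, OpenCV 4.12 (cv2) and the standard library are available. Lean on these libraries where they do the work, as an engineer would, in place of code of your own. Each camera call takes 0.05 s, during which the arm holds its last target.

### The job

Use the wooden push stick to load the cell into its holder: slide the cell along the guide until its nose squeezes the coil spring contact and its tail end goes down behind the step, so that it lies flat on the cradle floor and stays held by the spring. Move the cell with the stick only, never with the gripper, then put the stick down on the table clear of the holder, and leave the other things alone.

Things in the scene. Friction and masses are not known exactly. Their poses are not given: they have to be found in the camera images.
- holder: Grey open-topped trough, fixed. Origin on the table below the floor step, on the centre line; +x along it to the spring, z up. Guide floor x -140 to 0 mm, 20 mm up; at x = 0 it steps down to the cradle floor, 10 mm up. Side walls 46 mm apart inside, 8 thick, tops 45 mm up, x -140 to 135, open rear with flared lips to -160. Ears to y +-56 mm, 6 high.
- holder_end (a point): Top centre of the holder's spring housing, a block 40 x 62 mm, 62 mm high (holder x 135 to 175 mm, this point at x = 155), with two terminal posts up to 74 mm.
- spring (a joint): Squeeze of the coil spring contact (m), along holder +x: 0 = free, plate face at holder x = 100 mm; at most 0.026. About 5 N at 0.010, 8 N at 0.018. Seated cell: about 0.010. The tail passes the step edge from about 0.013 on; keep pressing while bringing it down 10 mm, as friction on the pushing face can hold the tail up.
- cell_center (a point): Centre of the cell, a cylinder 40 mm across, 110 mm long with its 3 mm nub, steel ends, black sleeve, 0.22 kg. Its x = its axis, to the nub (nose), which faces the spring; it may roll. Starts flat on the guide floor. Pushed on, its nose tips into the cradle when its centre passes the step; the tail then rises up to 10 mm, sinking again as it moves on, to 5 degrees nose-down at the spring.
- cell_tail (a point): Centre of the flat tail face of the cell (55 mm behind its centre), on its axis. Seated: at holder x = 0, 30 mm above the table.
- cell_nose (a point): Tip of the cell's nub (55 mm ahead of its centre), on its axis. Seated: 30 mm above the table.
- stick_grip (a point): Grip point of the plywood push stick (0.16 kg, upright on the table): mid grip fin, 58 mm above the stick's underside. Its x runs to the stick's nose, z up. Beam 30 mm wide, 34 mm high, from 70 mm behind this point to 85 mm ahead. The fin is 44 mm long (x), 26 mm thick (y) and goes from the beam's top to 86 mm above the underside: pinch it across y from above.
- stick_face (a point): Top of the stick's push face, in the notch of its nose: 85 mm ahead of the grip point, 34 mm below it. The face is upright, 30 mm wide, 24 mm high (from the stick's underside to here); above it a lip 10 mm thick juts 14 mm farther ahead, its underside level with this point, so that it can bear down on the top of the cell's tail.
- module_near: Red module box, 68 x 82 x 68 mm, standing beyond the holder; origin at the centre of its underside. Bystander.
- relay_near: White pressure relay on a black and yellow foot, 71 x 87 x 97 mm, standing to the right of the holder; origin at the centre of its underside. Bystander.
- cup: Round white cup of screws, 63 mm across, 33 mm high, beyond the stick; origin at the centre of its underside. Bystander.
Things that resemble listed ones, but are neither listed nor needed, are in the scene too. Of the things shaped like the part that bears stick_grip, the wooden one is meant.

How it is judged:
By the outcome, as a careful person would: the job done as asked, in the order asked, and still so for the second after the job is handed in, with the robot touching nothing.
It also fails if it takes over 42 s, if anything falls off the work surface, if the arm or the gripper's body presses on something with over 40 N, if the wrist force passes 120 N, or if a joint passes its speed limit or range.

## Working session

There is one attempt and no reset: what is moved stays moved. The work goes in short steps, Python scripts to look and compute and a shell command to move; the robot and the scene stay as the last step left them, time stands still between calls to the robot, and variables do not carry over. Pictures are saved under pics/ and viewed, and the job is handed in when it is done.

```bash
mkdir -p pics; cat > h.py <<'E'
import numpy as np, cv2
from bench import manip
from scipy.spatial.transform import Rotation as R
def save(name,fn):
    m=manip.camera_model(name); p,d=manip.grab_frame(name)
    cv2.imwrite('pics/'+fn+'.png',p[:,:,::-1]); np.savez('pics/'+fn+'.npz',p=p,d=d,m=np.array(m,dtype=object))
    return p,d,m
def load(fn):
    z=np.load('pics/'+fn+'.npz',allow_pickle=True); return z['p'],z['d'],z['m'].item()
def att(m):
    a=np.array(m['attitude'],float)
    return a if a.shape==(3,3) else R.from_euler('xyz',a).as_matrix() if a.size==3 else R.from_quat(a).as_matrix()
def rays(m,uv):
    K=np.array([[m['fx'],0,m['cx']],[0,m['fy'],m['cy']],[0,0,1.]])
    uv=np.asarray(uv,float).reshape(-1,1,2)
    n=cv2.undistortPoints(uv,K,np.array([m['k1'],0,0,0.]),None,None,None).reshape(-1,2)
    return np.c_[n,np.ones(len(n))]
def cloud(d,m):
    v,u=np.nonzero(d>0); r=rays(m,np.c_[u,v])*d[v,u][:,None]
    return u,v,r@att(m).T+np.array(m['position'])
def onplane(m,uv,z):
    r=rays(m,uv)@att(m).T; p=np.array(m['position']); t=(z-p[2])/r[:,2]; return p+r*t[:,None]
E
python3 - <<'E'
from h import *
print(manip.observe())
for n in ("scene","top"):
    p,d,m=save(n,n+'0'); print(n,m)
E
```

```text
{'clock': 0.0, 'joint_positions': array([-1.27321181,  0.41192299, -0.01273988,  1.59705544,  0.0056028 ,
        1.13429872, -0.08221592]), 'joint_vel': array([-0.00135214,  0.00053806,  0.00055835, -0.00207964,  0.00045116,
       -0.00071708, -0.00065141]), 'joint_efforts': array([ 2.47084890e-04, -6.00618553e+01,  6.82371184e-01, -2.99411488e+01,
        1.37837324e-02,  1.06097545e-02,  4.10318682e-05]), 'tool_pos': array([0.22339598, 0.58317226, 0.23043387]), 'tool_rot': array([-3.13994738e+00,  1.08456800e-04,  2.77584373e+00]), 'wrist_force': array([-0.47107693,  0.84949412, -0.25841963]), 'ft_torque': array([-0.00802659, -0.02197953,  0.06477453]), 'finger_gap': 1.0018331180612663}
scene {'fx': 395.8174218674128, 'fy': 395.8174218674128, 'cx': 320.78541473533977, 'cy': 200.74754533366146, 'k1': -0.009004034935984933, 'position': array([ 0.17404757, -0.74775342,  1.07116798]), 'attitude': array([-2.44335423e+00,  1.09118757e-03, -5.37363880e-01])}
top {'fx': 463.82679052085757, 'fy': 463.82679052085757, 'cx': 318.2303520729818, 'cy': 197.66352968205317, 'k1': -0.11933490144986195, 'position': array([ 0.52547417, -0.04241881,  1.32662117]), 'attitude': array([-3.08064008,  0.00757285, -1.58413051])}
```

View pics/scene0.png

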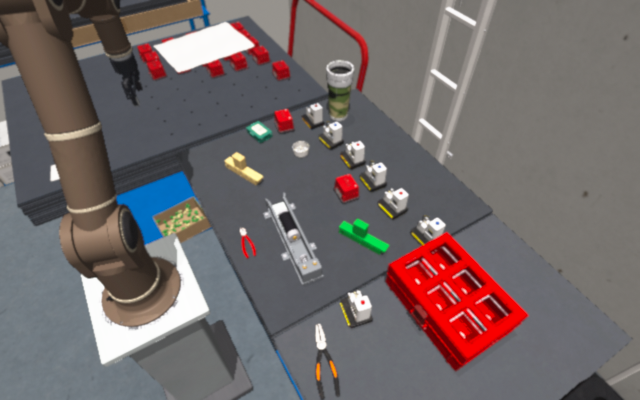

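View pics/top0.png

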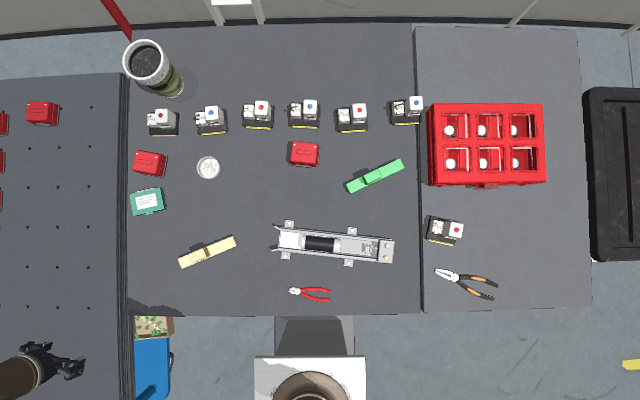

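The top view shows two stick-shaped things: a pale wooden one at (207,250) and a green one at (374,176). The wooden one fits the description. The holder is at (335,243), with its spring housing on the right (380,248), the cell at (320,243) and the cup at (208,167). I'll enlarge a crop to confirm the stick.

```bash
python3 - <<'E'
from h import *
p,d,m=load('top0')
a=cv2.resize(p[220:275,165:255],None,fx=8,fy=8,interpolation=cv2.INTER_CUBIC)
b=cv2.resize(p[210:275,262:402],None,fx=5.7,fy=5.7,interpolation=cv2.INTER_CUBIC)
cv2.imwrite('pics/c1.png',a[:,:,::-1]);cv2.imwrite('pics/c2.png',b[:,:,::-1])
u,v,P=cloud(d,m)
# stick top & fin
def sel(u0,u1,v0,v1): return (u>=u0)&(u<u1)&(v>=v0)&(v<v1)
s=sel(165,250,220,280)
print('table z',np.median(P[sel(230,260,190,220)],0))
for lo,hi in((0.02,0.05),(0.07,0.1)):
    q=P[s&(P[:,2]>lo)&(P[:,2]<hi)]
    if len(q)>5: 
        print(lo,len(q),q.mean(0),cv2.minAreaRect(q[:,:2].astype(np.float32)*1000))
s=sel(262,402,210,275)
for lo,hi in((0.035,0.05),(0.055,0.067),(0.068,.08)):
    q=P[s&(P[:,2]>lo)&(P[:,2]<hi)]
    if len(q)>5: print(lo,len(q),q.mean(0),cv2.minAreaRect(q[:,:2].astype(np.float32)*1000))
E
```

```text
table z [ 0.59065639  0.17830224 -0.00080596]
0.02 451 [0.46016064 0.26982724 0.0343281 ] ((456.1509704589844, 280.7595520019531), (31.987964630126953, 167.01852416992188), 21.492820739746094)
0.07 161 [0.45070566 0.29252994 0.08509154] ((449.7601013183594, 294.723876953125), (26.24489402770996, 45.07021713256836), 21.679086685180664)
0.035 749 [ 0.47448658 -0.06195686  0.04480162] ((471.3600158691406, -64.14724731445312), (320.67108154296875, 72.12049102783203), 81.7164306640625)
0.055 676 [ 0.46727647 -0.11524526  0.06049559] ((466.7857666015625, -109.8531494140625), (251.2491912841797, 61.901084899902344), 83.0794906616211)
0.068 24 [ 0.45391144 -0.21459303  0.07106653] ((458.3840026855469, -215.96412658691406), (31.213693618774414, 50.06064224243164), 84.5059585571289)
```

View pics/c1.png

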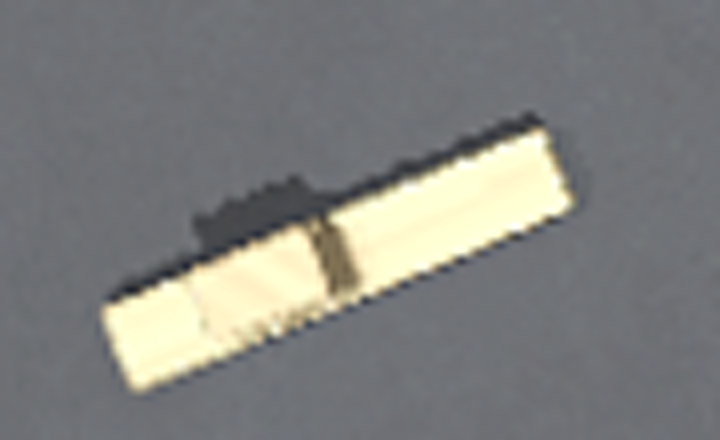

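View pics/c2.png

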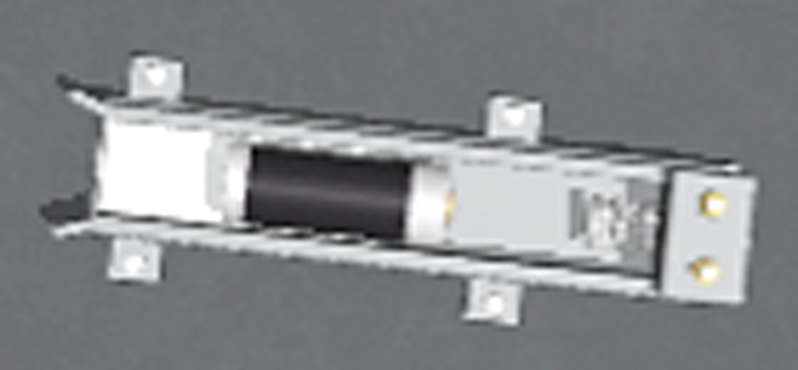

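The wooden stick is confirmed in the crop. Its fin is offset to the left, so the nose points right in the picture (world -y, slightly +x). Next I'll fit the holder and cell accurately.

```bash
cat > fit.py <<'E'
from h import *
from scipy.optimize import minimize
def fitholder(P,q0):
    # P: cloud; score distance of wall-top and housing-top points
    W=P[(abs(P[:,2]-.045)<.004)]; H=P[(abs(P[:,2]-.062)<.004)]
    def loc(P,q):
        c,s=np.cos(q[2]),np.sin(q[2]); d=P[:,:2]-q[:2]; return np.c_[d@[c,s],d@[-s,c]]
    def cost(q):
        w=loc(W,q); k=(w[:,0]>-.13)&(w[:,0]<.13)&(abs(abs(w[:,1])-.027)<.012)
        a=np.minimum(np.abs(abs(w[:,1])-.027),.008)
        a=a[(w[:,0]>-.135)&(w[:,0]<.13)]
        h=loc(H,q); h=h[(h[:,0]>.12)&(h[:,0]<.2)]
        e=np.maximum(abs(h[:,0]-.155)-.020,0)+np.maximum(abs(h[:,1])-.031,0)
        inside=((abs(h[:,0]-.155)<.02)&(abs(h[:,1])<.031)).sum()
        return (a**2).mean()*1e6+ (np.minimum(e,.01)**2).sum()*1e6/ max(len(h),1)*4 - .01*inside
    best=min((minimize(cost,np.array(q0)+np.array([dx,dy,dt]),method='Nelder-Mead',options=dict(initial_simplex=np.array(q0)+np.array([dx,dy,dt])+np.array([[0,0,0],[.005,0,0],[0,.005,0],[0,0,.02]]),maxiter=600)) for dx in(-.005,0,.005) for dy in(-.006,0,.006) for dt in(-.03,0,.03)),key=lambda r:r.fun)
    return best.x,best.fun,loc
E
python3 - <<'E'
from fit import *
for n in('top0','scene0'):
    p,d,m=load(n); u,v,P=cloud(d,m)
    k=(P[:,0]>.35)&(P[:,0]<.6)&(P[:,1]>-.27)&(P[:,1]<.16)&(P[:,2]>.003)&(P[:,2]<.1); Q=P[k]
    x0=np.array([.4665,-.065,np.radians(-98)])
    q,f,loc=fitholder(Q,x0); print(n,q,np.degrees(q[2]),f)
    L=loc(Q,q)
    c=(abs(L[:,1])<.02)&(L[:,0]>-.13)&(L[:,0]<.1)&(Q[:,2]>.05)
    print('cell x',np.percentile(L[c,0],[1,50,99]),'y top',L[c&(Q[:,2]>.057),1].mean(),'z',np.percentile(Q[c,2],[50,95]))
    h=(L[:,0]>.12)&(abs(Q[:,2]-.062)<.004); print('housing',L[h].min(0),L[h].max(0))
    for sgn in(1,-1):
        w=(abs(Q[:,2]-.045)<.003)&(sgn*L[:,1]>.015)&(abs(L[:,0])<.13); print('wall',np.percentile(L[w,1],[2,50,98]),np.polyfit(L[w,0],L[w,1],1))
    for z0 in (.02,.01):
        g=(abs(L[:,1])<.015)&(abs(Q[:,2]-z0)<.003)&(L[:,0]<.1)&(L[:,0]>-.2); print(z0,np.percentile(L[g,0],[1,99]))
    s=P[(P[:,0]>.4)&(P[:,0]<.52)&(P[:,1]>.18)&(P[:,1]<.38)]
    for lo,hi in((.03,.04),(.082,.09)):
        a=s[(s[:,2]>lo)&(s[:,2]<hi)]; 
        if len(a)>9: print('stick',cv2.minAreaRect((a[:,:2]*1000).astype(np.float32)))
E
```

```text
top0 [ 0.47435043 -0.06037416 -1.6981593 ] -97.29736085151332 10.414556434446311
cell x [-0.07467587 -0.02284736  0.03017805] y top 0.00015925731311928278 z [0.05772773 0.06380334]
housing [ 0.13559266 -0.03140476] [0.17575105 0.03043655]
wall [0.01795114 0.02651957 0.03090649] [0.00100769 0.02626427]
wall [-0.030877   -0.02645807 -0.01785642] [-0.00089934 -0.02620221]
0.02 [-0.13660027 -0.07840522]
0.01 [-0.1421696   0.09861536]
stick ((456.2944641113281, 280.8160400390625), (31.679548263549805, 167.01852416992188), 21.492820739746094)
stick ((450.0066833496094, 294.03302001953125), (25.89997673034668, 43.26337432861328), 22.51850128173828)
scene0 [ 0.47017934 -0.06090887 -1.69924748] -97.35970918593598 12.833496462865376
cell x [-0.0775832  -0.0198813   0.02992143] y top -0.0005546629197798693 z [0.05827831 0.06264653]
housing [ 0.13398139 -0.03047432] [0.17589581 0.03099822]
wall [0.02250609 0.02647864 0.03104131] [0.00041674 0.02636753]
wall [-0.0309982  -0.02661062 -0.01742864] [-0.00443967 -0.0260057 ]
0.02 [-0.13882888  0.03165562]
0.01 [0.01699412 0.0977984 ]
stick ((453.2760314941406, 282.8681640625), (32.32111740112305, 170.0713348388672), 21.824541091918945)
stick ((447.2781982421875, 294.9759826660156), (25.880979537963867, 45.77730178833008), 20.717687606811523)
```

```bash
cat > plan.py <<'E'
from h import *
def plan(pos,yawdeg,n,show=True):
    s=manip.observe(); p=np.array(s['tool_pos']); Rc=R.from_euler('xyz',s['tool_rot'])
    Rt=R.from_euler('xyz',[np.pi,0,np.radians(yawdeg)])
    rv=(Rc.inv()*Rt).as_rotvec(); dp=(np.array(pos)-p)
    out=[]
    for i in range(n):
        Ri=Rc*R.from_rotvec(rv*i/n)
        out.append([*(Ri.inv().apply(dp/n)*100).round(2),*(rv/n).round(3)])
    print('dist mm per row',np.linalg.norm(dp)/n*1000,'deg',np.degrees(np.linalg.norm(rv))/n); 
    for o in out: print([float(x) for x in o])
E
python3 -c "
from plan import *
plan([.45,.295,.14],111.5,8)"
```

```text
dist mm per row 47.202050471287166 deg 5.942837411741581
[-3.93, -2.35, 1.14, -0.0, 0.0, 0.104]
[-4.16, -1.93, 1.13, -0.0, 0.0, 0.104]
[-4.33, -1.49, 1.13, -0.0, 0.0, 0.104]
[-4.46, -1.03, 1.13, -0.0, 0.0, 0.104]
[-4.55, -0.57, 1.13, -0.0, 0.0, 0.104]
[-4.58, -0.09, 1.13, -0.0, 0.0, 0.104]
[-4.57, 0.38, 1.13, -0.0, 0.0, 0.104]
[-4.5, 0.85, 1.13, -0.0, 0.0, 0.104]
```

```bash
python3 -m crank '[[[-3.9,-2.3,1.1,0,0,0.104],[-4.2,-1.9,1.1,0,0,0.104],[-4.3,-1.5,1.1,0,0,0.104],[-4.5,-1.0,1.1,0,0,0.104],[-4.5,-0.6,1.1,0,0,0.104]]]'
python3 -c "
from plan import *
plan([.45,.295,.14],111.5,4)"
```

```text
clock: 0.72
tool_pos: [0.3641, 0.4011, 0.1724]
tool_rot: [-3.139, -0.001, 2.248]
wrist_force: [0.2, -0.2, 0.1]
finger_gap: 1.0
dist mm per row 35.07606453559697 deg 4.32247722116623
[-3.41, 0.01, 0.81, -0.001, -0.0, 0.075]
[-3.4, 0.27, 0.81, -0.001, -0.0, 0.075]
[-3.37, 0.53, 0.81, -0.001, -0.0, 0.075]
[-3.32, 0.78, 0.81, -0.001, -0.0, 0.075]
```

```bash
python3 -m crank '[[[-3.4,0,0.8,0,0,0.075],[-3.4,0.3,0.8,0,0,0.075],[-3.4,0.5,0.8,0,0,0.075],[-3.3,0.8,0.8,0,0,0.075],[0,0,0,0,0,0]]]'
python3 - <<'E'
from plan import *
p,d,m=save('wrist','w1'); u,v,P=cloud(d,m); print(m['position'],manip.observe()['tool_pos'])
s=P[(P[:,0]>.38)&(P[:,0]<.54)&(P[:,1]>.17)&(P[:,1]<.40)]
for lo,hi in((.03,.04),(.08,.09)):
    a=s[(s[:,2]>lo)&(s[:,2]<hi)]
    if len(a)>9: print(len(a),'stick',cv2.minAreaRect((a[:,:2]*1000).astype(np.float32)),a.mean(0))
plan([.45,.295,.14],111.5,1)
E
```

```text
clock: 1.35
tool_pos: [0.4531, 0.2858, 0.1375]
tool_rot: [-3.135, 0.004, 1.93]
wrist_force: [0.4, 0.5, 0.3]
finger_gap: 1.0
[0.42384548 0.36611846 0.28003865] [0.4521723  0.28755836 0.13771329]
4228 stick ((455.517822265625, 283.1707458496094), (29.4929141998291, 168.37265014648438), 22.066028594970703) [0.45051013 0.29540226 0.03436367]
2466 stick ((449.97991943359375, 296.6210021972656), (25.448883056640625, 43.873592376708984), 21.699609756469727) [0.44959732 0.29817666 0.08606057]
dist mm per row 8.082446980836913 deg 0.8364961979860633
[0.77, 0.06, -0.23, -0.006, 0.002, -0.013]
```

View pics/w1.png

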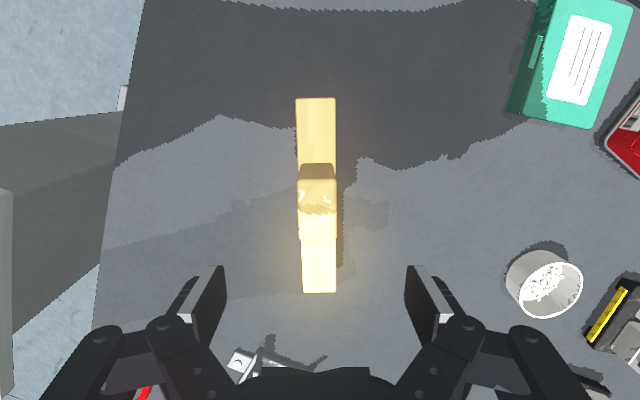

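The wrist view shows the wooden stick at (317,195) with its fin at (317,208), centred between the open fingers. The cup at (545,285) is clear. I'll descend.

```bash
python3 -c "
from plan import *
plan([.450,.2966,.040],111.8,3)"
```

```text
dist mm per row 32.71825551671393 deg 0.37066192738639264
[0.32, 0.06, 3.26, -0.002, 0.001, -0.006]
[0.31, 0.05, 3.26, -0.002, 0.001, -0.006]
[0.31, 0.05, 3.26, -0.002, 0.001, -0.006]
```

```bash
python3 -m crank '[[[0.4,0,2.8,-0.002,0.001,-0.006],[0.3,0,2.8,-0.002,0.001,-0.006],[0.3,0,2.6,-0.002,0.001,-0.006],[0,0,0,0,0,0]]]' 0.6
python3 -c "
from plan import *
plan([.450,.2966,.040],111.8,1)"
```

```text
clock: 1.9
tool_pos: [0.4454, 0.3026, 0.0545]
tool_rot: [3.141, -0.004, 1.961]
wrist_force: [-0.6, 0.3, 0.1]
finger_gap: 0.602
dist mm per row 16.35482364738124 deg 0.6162068483303611
[-0.73, 0.19, 1.45, 0.001, -0.004, 0.01]
```

```bash
python3 -m crank '[[[-0.7,0.2,0.7,0,-0.004,0.01],[0,0,0.7,0,0,0],[0,0,0,0,0,0]]]'
python3 -c "
from plan import *
plan([.450,.2966,.040],111.8,1)"
```

```text
clock: 2.28
tool_pos: [0.451, 0.2982, 0.0419]
tool_rot: [3.138, -0.001, 1.952]
wrist_force: [0.6, -0.2, -0.3]
finger_gap: 0.6
dist mm per row 2.664575426171092 deg 0.23125465689611238
[-0.11, -0.15, 0.19, 0.004, -0.001, 0.001]
```

```bash
python3 -m crank '[[[-0.1,-0.15,0.15,0.004,0,0],[0,0,0,0,0,0],[0,0,0,0,0,0],[0,0,0,0,0,0],[0,0,0,0,0,0]]]' 0 110
python3 -c "
from plan import *
print(manip.observe())"
```

```text
clock: 2.9
tool_pos: [0.4501, 0.2966, 0.0411]
tool_rot: [3.141, -0.002, 1.952]
wrist_force: [-0.2, -0.0, -2.3]
finger_gap: 0.291
{'clock': 2.9, 'joint_positions': array([-0.83656458,  0.51607212,  0.21437907,  1.98648498, -0.17588062,
        0.65580989, -0.12881618]), 'joint_vel': array([ 0.00038223,  0.00045677,  0.00086348,  0.00028229, -0.00062768,
        0.00032721, -0.00026748]), 'joint_efforts': array([ 1.53046026e-02, -5.68806732e+01,  4.31605741e+00, -2.04115784e+01,
        1.31104491e-02,  1.96677625e-03,  2.82517902e-07]), 'tool_pos': array([0.45008687, 0.2965644 , 0.04107765]), 'tool_rot': array([ 3.14147247e+00, -1.82663184e-03,  1.95152593e+00]), 'wrist_force': array([-0.15593161, -0.00566239, -2.25976408]), 'ft_torque': array([ 0.01532999, -0.0023357 ,  0.03656407]), 'finger_gap': 0.2911911594194085}
```

```bash
python3 -c "
from plan import *
plan([.4975,.139,.14],82.67,6)"
```

```text
dist mm per row 31.998339506842132 deg 4.85739627118419
[-2.73, -0.24, -1.65, -0.0, -0.0, 0.085]
[-2.74, -0.01, -1.65, -0.0, -0.0, 0.085]
[-2.73, 0.22, -1.65, -0.0, -0.0, 0.085]
[-2.7, 0.45, -1.65, -0.0, -0.0, 0.085]
[-2.66, 0.68, -1.65, -0.0, -0.0, 0.085]
[-2.59, 0.9, -1.65, -0.0, -0.0, 0.085]
```

```bash
python3 -m crank '[[[0,0,-2.5,0,0,0],[-2.7,-0.2,-2.5,0,0,0.085],[-2.7,0,-2.5,0,0,0.085],[-2.7,0.2,-2.4,0,0,0.085],[-2.7,0.45,0,0,0,0.085]]]'
python3 -c "
from plan import *
plan([.4975,.139,.14],82.67,3)"
```

```text
clock: 3.52
tool_pos: [0.481, 0.1918, 0.1417]
tool_rot: [-3.14, -0.002, 1.606]
wrist_force: [0.0, -0.4, -2.5]
finger_gap: 0.294
dist mm per row 18.445982422366722 deg 3.115785534368642
[-1.78, 0.49, 0.05, -0.001, -0.0, 0.054]
[-1.75, 0.58, 0.05, -0.001, -0.0, 0.054]
[-1.71, 0.68, 0.06, -0.001, -0.0, 0.054]
```

```bash
python3 -m crank '[[[-1.8,0.5,0,0,0,0.054],[-1.7,0.6,0,0,0,0.054],[-1.7,0.7,0,0,0,0.054],[0,0,0,0,0,0]]]'
python3 - <<'E'
from fit import *
p,d,m=save('wrist','w2'); print(manip.observe()['tool_pos'],manip.observe()['tool_rot'])
u,v,P=cloud(d,m)
k=(P[:,0]>.35)&(P[:,0]<.6)&(P[:,1]>-.27)&(P[:,1]<.16)&(P[:,2]>.003)&(P[:,2]<.07); Q=P[k]
q,f,loc=fitholder(Q,[.472,-.0606,np.radians(-97.33)]); print(q,np.degrees(q[2]),f)
L=loc(Q,q)
for sgn in(1,-1):
    w=(abs(Q[:,2]-.045)<.003)&(sgn*L[:,1]>.015)&(abs(L[:,0])<.13); print(w.sum(),'wall',np.percentile(L[w,1],[2,50,98]),np.polyfit(L[w,0],L[w,1],1))
E
```

```text
clock: 4.03
tool_pos: [0.4978, 0.1338, 0.1387]
tool_rot: [-3.136, 0.002, 1.431]
wrist_force: [0.0, 0.5, -2.3]
finger_gap: 0.289
[0.49751227 0.13487261 0.13868419] [-3.13574757e+00  1.41466979e-03  1.43267521e+00]
[ 0.47648805 -0.04430205 -1.72933234] -99.08344448066408 0.9478967664030599
92 wall [0.02489506 0.02693594 0.02880013] [0.00882318 0.02725047]Traceback (most recent call last):
  File "<stdin>", line 8, in <module>
    return _quantile_unchecked(
        a, q, axis, out, overwrite_input, method, keepdims, weights)
    return _ureduce(a,
                    func=_quantile_ureduce_func,
    ...<5 lines>...
                    overwrite_input=overwrite_input,
                    method=method)
    r = func(a, **kwargs)
    result = _quantile(arr,
                       quantiles=q,
    ...<2 lines>...
                       out=out,
                       weights=wgt)
    slices_having_nans = np.isnan(arr[-1, ...])
                                  ~~~^^^^^^^^^
IndexError: index -1 is out of bounds for axis 0 with size 0
```

View pics/w2.png

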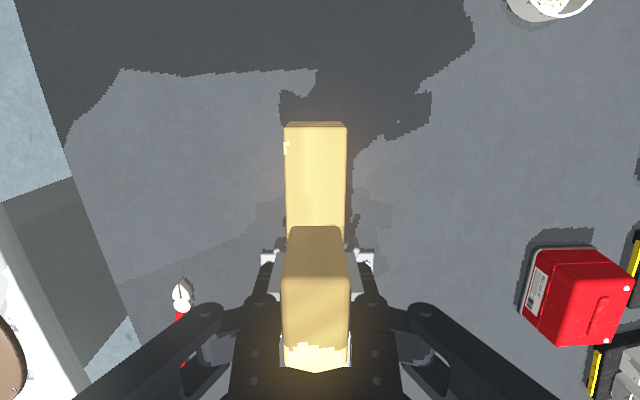

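The wrist view shows the stick held straight and level, with its fin at (315,300), but it hides the holder. From here the top and scene cameras will give the stick's pose relative to the holder. Next comes the descent to behind the cell.

```bash
cat > hw.py <<'E'
from plan import *
H=np.array([.4722,-.0606]); TH=np.radians(-97.33)
A=np.array([np.cos(TH),np.sin(TH)]); B=np.array([-A[1],A[0]])
ZO=.041
def hold():
    s=manip.observe(); d=np.array(s['tool_pos'][:2])-H
    f=np.array(s['wrist_force'])
    print('clock %.2f grip hx %.1f hy %.1f underside %.1f face hx %.1f yawoff %.2f F hx %.1f hy %.1f z %.1f'%(s['clock'],d@A*1e3,d@B*1e3,(s['tool_pos'][2]-ZO)*1e3,d@A*1e3+85,np.degrees(s['tool_rot'][2])-82.67,f[:2]@A,f[:2]@B,f[2]))
def go(face,under,n=1,hy=0):
    hold(); p=H+A*(face-85)/1e3+B*hy/1e3; plan([*p,under/1e3+ZO],82.67,n)
E
python3 -c "
from hw import *
go(-100,52,3)"
```

```text
clock 4.08 grip hx -197.1 hy 0.2 underside 97.7 face hx -112.1 yawoff -0.58 F hx 0.6 hy 0.1 z -2.4
dist mm per row 15.753639226929055 deg 0.22602238327370014
[-0.4, 0.01, 1.52, -0.002, 0.0, -0.003]
[-0.4, 0.0, 1.52, -0.002, 0.0, -0.003]
[-0.4, -0.0, 1.52, -0.002, 0.0, -0.003]
```

```bash
python3 -m crank '[[[-0.3,0,1.6,-0.002,0,-0.003],[-0.3,0,1.6,-0.002,0,-0.003],[-0.3,0,1.2,-0.002,0,-0.003],[0,0,0,0,0,0]]]'
python3 - <<'E'
from fit import *
from hw import *
hold()
for n in('top','scene'):
    p,d,m=save(n,n+'1'); u,v,P=cloud(d,m)
    D=P[:,:2]-H; L=np.c_[D@A,D@B]
    k=(abs(L[:,1])<.022)&(P[:,2]>.052)&(L[:,0]<-.11)&(L[:,0]>-.3)&(P[:,2]<.094); 
    a=L[k]; print(n,'stick',np.percentile(a[:,0],[1,99]),np.median(a[:,1]),np.percentile(a[:,1],[2,98]))
    k=(abs(L[:,1])<.02)&(P[:,2]>.05)&(P[:,2]<.066)&(L[:,0]>-.09)&(L[:,0]<.06);print('cell',np.percentile(L[k,0],[1,99]),np.median(L[k,1]))
p=cv2.imread('pics/top1.png'); cv2.imwrite('pics/c3.png',cv2.resize(p[210:275,220:402],None,fx=4.3,fy=4.3,interpolation=cv2.INTER_CUBIC))
p=cv2.imread('pics/scene1.png'); cv2.imwrite('pics/c4.png',cv2.resize(p[160:290,210:340],None,fx=4.5,fy=4.5,interpolation=cv2.INTER_CUBIC))
E
```

```text
clock: 4.58
tool_pos: [0.4955, 0.1293, 0.0928]
tool_rot: [-3.141, -0.0, 1.448]
wrist_force: [0.1, 0.6, -2.0]
finger_gap: 0.293
clock 4.58 grip hx -191.4 hy -1.2 underside 51.8 face hx -106.4 yawoff 0.31 F hx -0.6 hy 0.0 z -2.0
top stick [-0.16813178 -0.11080572] 0.0012131450200924586 [-0.01403421  0.01525965]
cell [-0.07500357  0.02963384] 0.002456060134165535
scene stick [-0.21468961 -0.1117676 ] -0.00839380231380506 [-0.01889297  0.01096929]
cell [-0.07661493  0.02964405] -0.003745427897943178
```

View pics/c3.png

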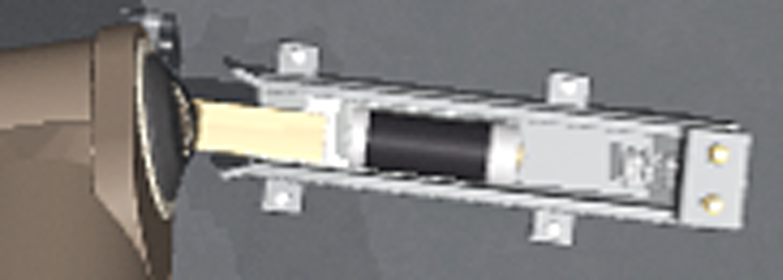

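View pics/c4.png

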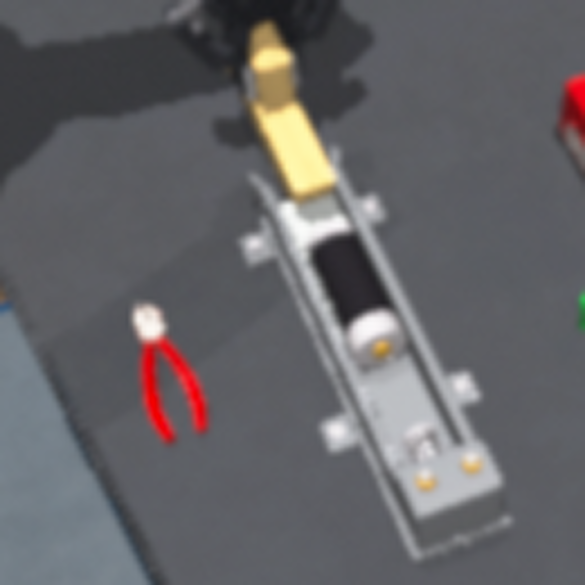

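Stick and cell line up in the trough. In the crop the stick's lip is at (325,135) and the cell's tail end at (345,135). The lip is well above the cell, so I'll start pushing.

```bash
python3 -m crank '[[[-1.2,0.1,0,0,0,0.002],[-1.2,0,0,0,0,0.003],[-1.2,0,0,0,0,0],[-1.2,0,0,0,0,0],[-1.2,0,0,0,0,0]]]'
python3 -c "
from hw import *
go(-30,52,3,1)"
```

```text
clock: 5.3
tool_pos: [0.4905, 0.0668, 0.0954]
tool_rot: [3.138, -0.003, 1.443]
wrist_force: [0.3, 0.2, -2.1]
finger_gap: 0.291
clock 5.30 grip hx -128.7 hy 1.9 underside 54.4 face hx -43.7 yawoff 0.03 F hx -0.2 hy 0.3 z -2.1
dist mm per row 4.642161496813831 deg 0.09155135784919566
[-0.46, -0.03, 0.08, 0.001, -0.001, 0.0]
[-0.46, -0.03, 0.08, 0.001, -0.001, 0.0]
[-0.46, -0.03, 0.08, 0.001, -0.001, 0.0]
```

```bash
cat > look.py <<'E'
import sys
from hw import *
t=sys.argv[1]
p,d,m=save('scene','scene'+t); u,v,P=cloud(d,m)
P=P+[.0033,.002,0]*1 # scene->robot frame shift
D=P[:,:2]-H; L=np.c_[D@A,D@B]
a=cv2.resize(p[160:300,200:360],None,fx=5,fy=5,interpolation=cv2.INTER_CUBIC)
cv2.imwrite('pics/s'+t+'.png',a[:,:,::-1][:600])
for x0 in range(-110,125,10):
    k=(abs(L[:,1])<.022)&(abs(L[:,0]*1e3-x0)<5)&(P[:,2]<.11)
    if k.sum()>3: print(x0,(np.percentile(P[k,2],[50,95])*1e3).round(1),end='; ')
print(); hold()
E
python3 look.py 2
```

```text
-110 [ 90.1 106.3]; -100 [87.2 90.8]; -90 [86.8 91.4]; -80 [87.1 91.5]; -70 [86.6 90.7]; -60 [88.3 91.4]; -50 [88.4 92.8]; -40 [68.3 90.8]; -30 [65.6 89.3]; -20 [60. 65.]; -10 [58.7 65.3]; 0 [56.6 60.6]; 10 [55. 60.]; 20 [54.6 59.1]; 30 [51.7 56. ]; 40 [49.3 54.5]; 50 [44.4 51.9]; 60 [30.4 49. ]; 70 [11.2 15.1]; 80 [10.7 14.3]; 90 [11.1 23.3]; 100 [30.6 42.6]; 110 [37.5 42.9]; 120 [40.8 42.2]; 
clock 5.35 grip hx -126.6 hy 1.8 underside 54.3 face hx -41.6 yawoff -0.08 F hx 1.7 hy 0.3 z -2.1
```

View pics/s2.png

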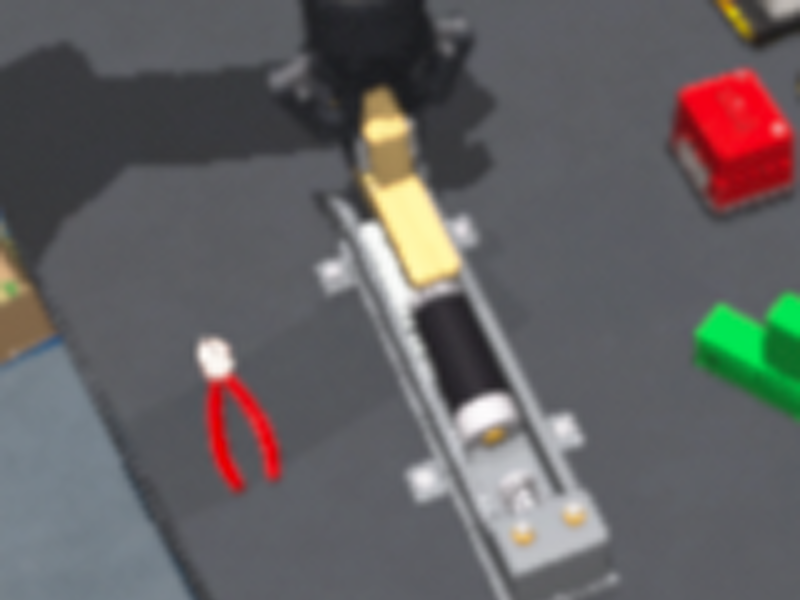

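The cell has moved on and tipped nose-down. Its nub is at (492,433), and its tail is under the lip at (435,283). I'll continue at an even pace.

```bash
python3 -m crank '[[[-1.0,0,0.1,0.001,0,0],[-1.0,0,0.1,0,0,0],[-1.0,0,0.1,0,0,0],[0,0,0,0,0,0]]]'
python3 look.py 3
```

```text
clock: 5.85
tool_pos: [0.4858, 0.0324, 0.0919]
tool_rot: [3.14, -0.002, 1.441]
wrist_force: [0.1, 0.3, -2.2]
finger_gap: 0.291
-110 [19.8 64.5]; -100 [21.9 68.2]; -90 [ 90.2 108.3]; -80 [ 89.7 106.7]; -70 [ 85.7 104.6]; -60 [84.9 89.1]; -50 [84.1 87.1]; -40 [83.9 88.6]; -30 [83.9 88.4]; -20 [84.4 89.2]; -10 [79.9 86.9]; 0 [64.7 87.4]; 10 [55.8 62.5]; 20 [55.8 60.5]; 30 [53.7 59.7]; 40 [52.5 58.3]; 50 [50.2 58.4]; 60 [50.1 55.4]; 70 [50.1 55.6]; 80 [48.5 52.3]; 90 [41.9 51.3]; 100 [33.9 48.6]; 110 [36.9 41.7]; 120 [39.5 41.5]; 
clock 5.90 grip hx -94.5 hy 1.6 underside 50.9 face hx -9.5 yawoff -0.10 F hx -0.3 hy 0.4 z -0.8
```

View pics/s3.png

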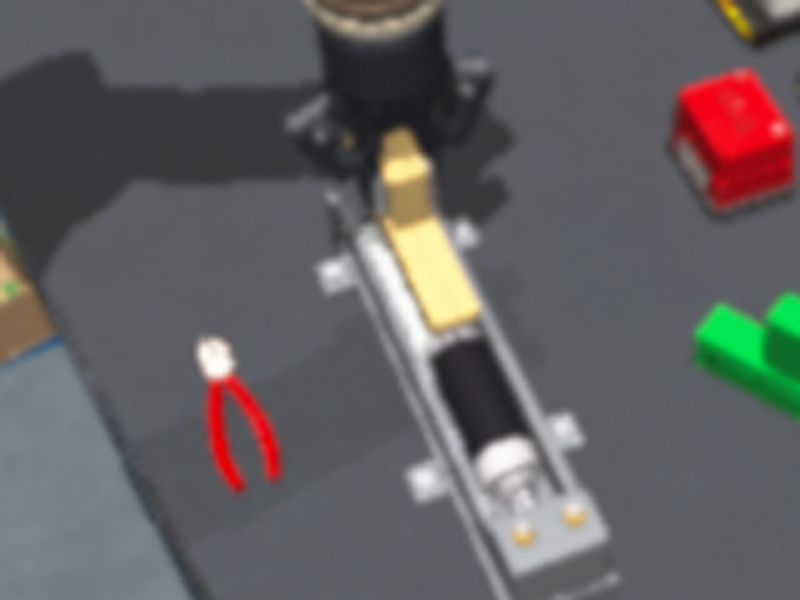

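The nose has reached the spring at (515,490). I'll lower the stick a little, keeping the lip clear, and then squeeze.

```bash
python3 -m crank '[[[0,0,0.5,0,0,0],[-0.3,0,0.4,0,0,0],[-0.5,0,0,0,0,0]]]'; python3 -c "
from hw import *
hold()"; python3 -m crank '[[[-0.6,0,0,0,0,0],[-0.6,0,0,0,0,0]]]'; python3 -c "
from hw import *
hold()"
```

```text
clock: 6.28
tool_pos: [0.4855, 0.0273, 0.0824]
tool_rot: [3.139, -0.004, 1.444]
wrist_force: [0.3, 3.3, -2.0]
finger_gap: 0.293
clock 6.28 grip hx -88.9 hy 2.0 underside 41.4 face hx -3.9 yawoff 0.08 F hx -3.3 hy -0.1 z -2.0
clock: 6.52
tool_pos: [0.4842, 0.0172, 0.0823]
tool_rot: [3.139, -0.007, 1.446]
wrist_force: [0.7, 7.7, -1.9]
finger_gap: 0.291
clock 6.53 grip hx -78.7 hy 1.9 underside 41.3 face hx 6.3 yawoff 0.18 F hx -7.7 hy -0.3 z -1.9
```

```bash
python3 -m crank '[[[-0.2,0,0.5,0,0,0],[-0.1,0,0.5,0,0,0]]]'; python3 -c "
from hw import *
hold()"; python3 -m crank '[[[-0.1,0,0.4,0,0,0],[-0.1,0,0.3,0,0,0]]]'; python3 -c "
from hw import *
hold()"
```

```text
clock: 6.78
tool_pos: [0.4844, 0.0177, 0.0728]
tool_rot: [3.138, -0.012, 1.447]
wrist_force: [0.9, 10.1, 1.5]
finger_gap: 0.295
clock 6.78 grip hx -79.2 hy 2.1 underside 31.8 face hx 5.8 yawoff 0.26 F hx -10.2 hy -0.4 z 1.5
clock: 7.02
tool_pos: [0.4853, 0.0185, 0.0667]
tool_rot: [3.137, -0.016, 1.449]
wrist_force: [-2.4, 11.4, 19.2]
finger_gap: 0.288
clock 7.03 grip hx -80.1 hy 2.9 underside 25.7 face hx 4.9 yawoff 0.37 F hx -11.0 hy -3.8 z 19.2
```

```bash
python3 look.py 4
```

```text
-110 [21.  22.1]; -100 [20.4 36.8]; -90 [ 28.5 109.5]; -80 [69.9 99.3]; -70 [ 82.7 109.5]; -60 [ 80.3 107.4]; -50 [59.1 62.7]; -40 [59.6 63.1]; -30 [59.1 63.8]; -20 [59.  63.2]; -10 [59.5 63.8]; 0 [58.4 62.3]; 10 [57.6 63. ]; 20 [48.6 61.8]; 30 [47.1 52.2]; 40 [46.6 52.9]; 50 [47.7 52. ]; 60 [48.  52.2]; 70 [46.5 53. ]; 80 [47.3 52.1]; 90 [47.7 52.5]; 100 [46.3 51.3]; 110 [40.5 50.8]; 120 [40.3 44.9]; 
clock 7.08 grip hx -80.1 hy 3.2 underside 25.8 face hx 4.9 yawoff 0.38 F hx -7.6 hy -1.9 z 15.6
```

View pics/s4.png

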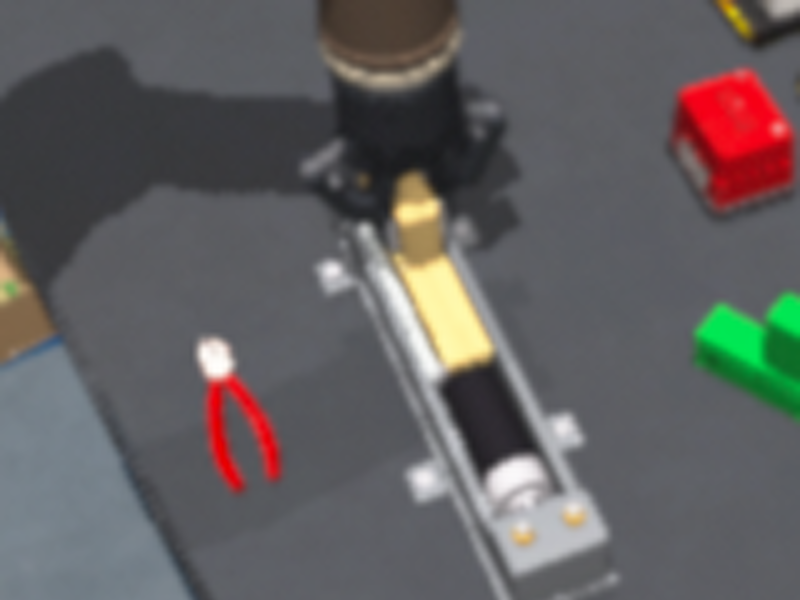

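The cell top is now level at about 47-50 mm along its whole length (cell at (490,410)), so the tail is down. I'll ease back slowly with the lip still over the tail.

```bash
python3 -m crank '[[[0.3,0,0.05,0,0,0],[0.3,0,0.05,0,0,0],[0.3,0,0.03,0,0,0],[0.3,0,0,0,0,0]]]'; python3 look.py 5
```

```text
clock: 7.58
tool_pos: [0.4885, 0.0265, 0.0677]
tool_rot: [3.133, -0.014, 1.447]
wrist_force: [-0.3, -0.8, 0.3]
finger_gap: 0.295
-110 [20.6 80.9]; -100 [ 33.6 109.2]; -90 [ 56.5 105.2]; -80 [ 85.7 107. ]; -70 [ 79.  106.4]; -60 [59.9 65.2]; -50 [59.7 63.9]; -40 [61.2 65.2]; -30 [59.4 62.5]; -20 [59.  64.2]; -10 [60.8 63.4]; 0 [59.3 62.8]; 10 [50.3 61.9]; 20 [47.2 52.7]; 30 [46.8 52.7]; 40 [47.1 51.8]; 50 [46.5 51.6]; 60 [46.8 53.1]; 70 [46.6 51.9]; 80 [46.9 53.4]; 90 [47.3 52.3]; 100 [42.6 52.2]; 110 [38.7 45.6]; 
clock 7.62 grip hx -89.0 hy 5.0 underside 26.7 face hx -4.0 yawoff 0.27 F hx 0.8 hy 0.8 z 0.7
```

View pics/s5.png

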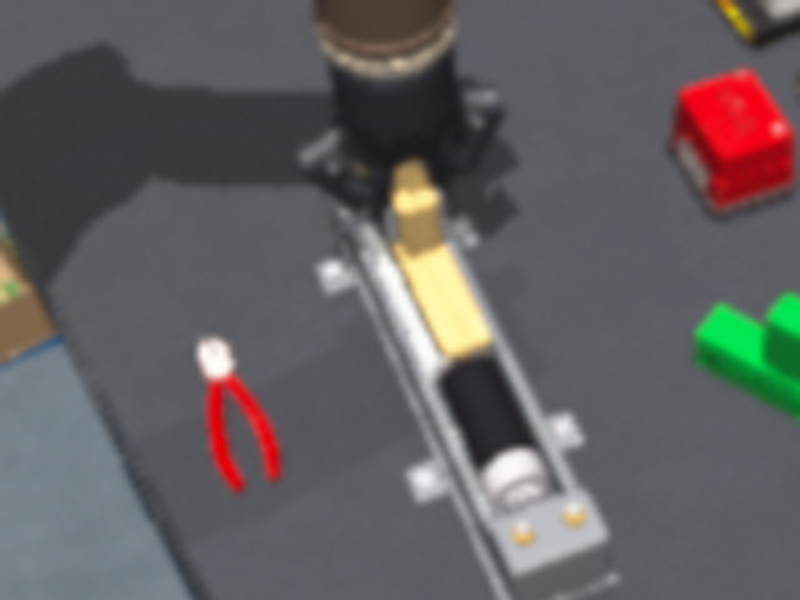

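The spring pushed the cell back against the step, the push force is now zero and the cell is still flat. I'll back the lip off the cell, re-centre the stick and lift it.

```bash
python3 -m crank '[[[0.6,-0.15,0,0.004,0.006,0],[1.0,-0.15,0,0.004,0.006,0],[1.2,-0.1,-0.3,0,0,0],[0.8,0,-2.0,0,0,0],[0.5,0,-4.0,0,0,0]]]'; python3 look.py 6
python3 - <<'E'
from hw import *
p,d,m=save('top','top6'); cv2.imwrite('pics/t6.png',cv2.resize(p[:,:,::-1][205:280,200:402],None,fx=3.9,fy=3.9,interpolation=cv2.INTER_CUBIC))
E
```

```text
clock: 8.25
tool_pos: [0.4862, 0.0707, 0.1299]
tool_rot: [-3.134, -0.024, 1.449]
wrist_force: [0.5, 0.6, -1.9]
finger_gap: 0.292
-110 [ 22.  101.2]; -100 [21.8 93.7]; -90 [ 21.7 103.8]; -80 [21.2 69.8]; -70 [20.7 99.2]; -60 [ 21.1 101.7]; -50 [22.5 95.1]; -40 [20.8 23.7]; -30 [21.5 25.3]; -20 [20.9 29.7]; 0 [45.9 52.5]; 10 [46.6 52.2]; 20 [47.1 52.4]; 30 [47.  52.8]; 40 [47.  51.3]; 50 [47.3 52.2]; 60 [46.4 52.9]; 70 [47.7 53.1]; 80 [47.8 52.4]; 90 [46.9 53.6]; 100 [42.3 51.2]; 110 [37.3 45.4]; 120 [40.2 43.3]; 
clock 8.30 grip hx -133.2 hy 0.1 underside 94.1 face hx -48.2 yawoff 0.32 F hx -0.9 hy 1.9 z 1.8
```

View pics/s6.png

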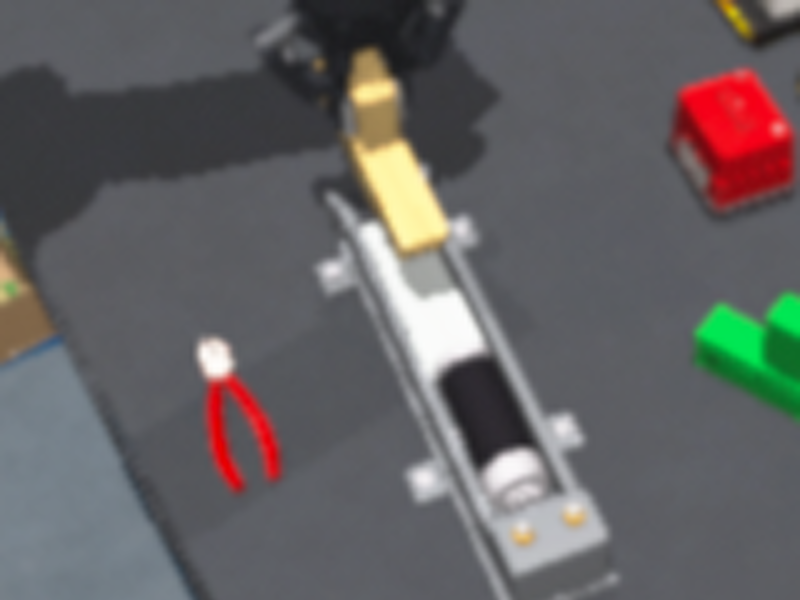

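View pics/t6.png

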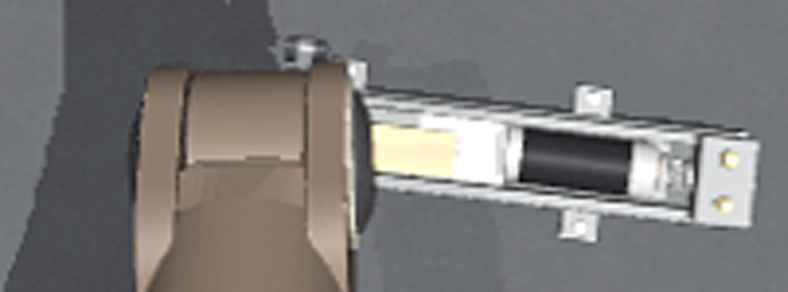

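The cell is seated: its top is level at about 47 mm median, 52 mm at the 95th percentile, from hx 0 to 95, and its tail is at the step (crop pixel (512,155) in the top view). I'll return the stick to its original free spot.

```bash
python3 -c "
from hw import *
plan([.45,.297,.13],111.8,7)"
```

```text
dist mm per row 32.7328140323283 deg 4.116069429035302
[3.13, -0.95, 0.14, 0.001, -0.004, -0.072]
[3.19, -0.73, 0.13, 0.001, -0.004, -0.072]
[3.23, -0.5, 0.12, 0.001, -0.004, -0.072]
[3.26, -0.26, 0.1, 0.001, -0.004, -0.072]
[3.27, -0.03, 0.09, 0.001, -0.004, -0.072]
[3.27, 0.21, 0.08, 0.001, -0.004, -0.072]
[3.24, 0.44, 0.06, 0.001, -0.004, -0.072]
```

```bash
python3 -m crank '[[[3.1,-0.9,0,0.001,-0.004,-0.072],[3.2,-0.7,0,0.001,-0.004,-0.072],[3.2,-0.5,0,0.001,-0.004,-0.072],[3.3,-0.3,0,0.001,-0.004,-0.072],[3.3,0,0,0.001,-0.004,-0.072]]]'; python3 -c "
from hw import *
plan([.45,.297,.10],111.8,3)"
```

```text
clock: 8.98
tool_pos: [0.4581, 0.2384, 0.1346]
tool_rot: [-3.142, -0.008, 1.819]
wrist_force: [1.0, -0.5, -2.1]
finger_gap: 0.293
dist mm per row 22.842618886626486 deg 2.538996450512467
[1.95, 0.22, 1.17, 0.0, -0.003, -0.044]
[1.94, 0.3, 1.16, 0.0, -0.003, -0.044]
[1.93, 0.39, 1.16, 0.0, -0.003, -0.044]
```

```bash
python3 -m crank '[[[1.9,0.2,1.2,0,-0.003,-0.044],[1.9,0.3,1.2,0,-0.003,-0.044],[1.5,0.4,1.2,0,-0.003,-0.044],[0,0,1.0,0,0,0],[0,0,0,0,0,0]]]'; python3 -c "
from hw import *
plan([.45,.297,.041],111.8,1)
p,d,m=save('scene','sc7'); cv2.imwrite('pics/s7.png',cv2.resize(p[:,:,::-1][110:230,180:330],None,fx=5,fy=5,interpolation=cv2.INTER_CUBIC))
"
```

```text
clock: 9.6
tool_pos: [0.4488, 0.2952, 0.0826]
tool_rot: [-3.137, 0.002, 1.96]
wrist_force: [-0.6, -0.3, -1.4]
finger_gap: 0.292
dist mm per row 41.70167823628848 deg 0.56307799206938
[0.13, 0.2, 4.16, -0.004, 0.002, 0.009]
```

View pics/s7.png

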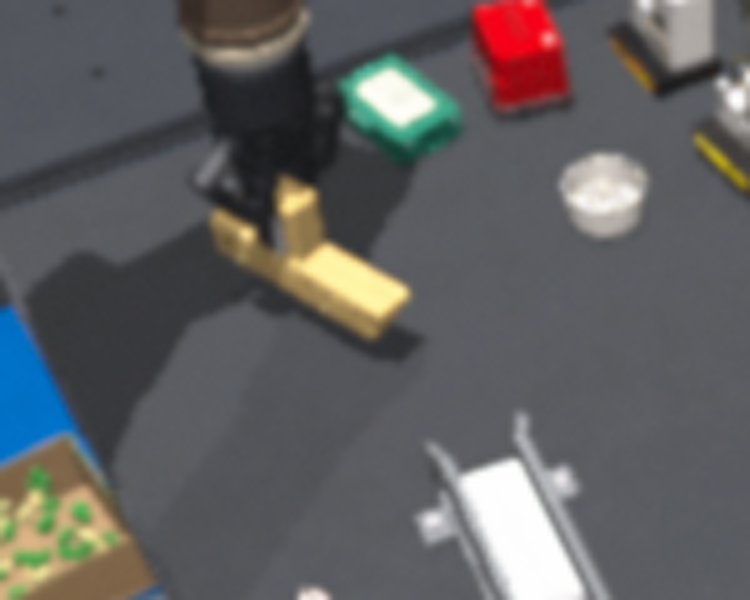

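The stick is held level at (310,270), with free table below it and nothing near. I'll lower it.

```bash
python3 -m crank '[[[0,0,1.5,-0.002,0.001,0],[0,0,1.2,-0.002,0.001,0],[0,0,0.7,0,0,0],[0,0,0.3,0,0,0]]]'; python3 -c "
from hw import *
plan([.45,.297,.041],111.8,1)"
```

```text
clock: 10.15
tool_pos: [0.4502, 0.2937, 0.0445]
tool_rot: [3.139, -0.0, 1.956]
wrist_force: [0.2, -0.3, -2.5]
finger_gap: 0.297
dist mm per row 4.766984102761857 deg 0.304619946266356
[0.31, 0.1, 0.35, 0.002, -0.0, 0.005]
```

```bash
python3 -m crank '[[[0,0,0.25,0.002,0,0],[0,0,0.15,0,0,0]]]'; python3 -m crank '[[[0,0,0.1,0,0,0],[0,0,0.05,0,0,0]]]'
```

```text
clock: 10.4
tool_pos: [0.4504, 0.2938, 0.041]
tool_rot: [3.142, -0.0, 1.956]
wrist_force: [-5.6, -3.5, 19.9]
finger_gap: 0.294
clock: 10.65
tool_pos: [0.4506, 0.294, 0.041]
tool_rot: [3.141, -0.001, 1.956]
wrist_force: [-0.3, 0.5, -1.2]
finger_gap: 0.289
```

```bash
python3 -m crank '[[[0,0,0,0,0,0],[0,0,0,0,0,0],[0,0,0,0,0,0],[0,0,0,0,0,0]]]' 0.7; python3 -m crank '[[[0,0,-1.5,0,0,0],[0,0,-3,0,0,0],[0,0,-4,0,0,0],[0,0,-5,0,0,0],[0,0,-4,0,0,0]]]'; python3 -c "
from plan import *
plan([.3,.45,.25],130,4)"
```

```text
clock: 11.15
tool_pos: [0.4514, 0.2946, 0.0416]
tool_rot: [3.139, -0.002, 1.956]
wrist_force: [-0.6, 0.2, -0.4]
finger_gap: 0.705
clock: 11.78
tool_pos: [0.4498, 0.2929, 0.2226]
tool_rot: [-3.14, 0.0, 1.955]
wrist_force: [0.6, 0.2, 0.0]
finger_gap: 0.7
dist mm per row 54.7095557183757 deg 4.4916690884658985
[5.05, -2.0, -0.68, -0.0, 0.0, -0.078]
[5.19, -1.6, -0.68, -0.0, 0.0, -0.078]
[5.3, -1.19, -0.68, -0.0, 0.0, -0.078]
[5.37, -0.77, -0.68, -0.0, 0.0, -0.078]
```

```bash
python3 -m crank '[[[5,-2,-0.7,0,0,-0.078],[5.2,-1.6,-0.7,0,0,-0.078],[5.3,-1.2,-0.7,0,0,-0.078],[5.3,-0.8,-0.7,0,0,-0.078],[0,0,0,0,0,0]]]'; python3 look.py 8; python3 - <<'E'
from hw import *
p,d,m=save('top','top8'); u,v,P=cloud(d,m); P=P+[-.0005,.0024,0]
D=P[:,:2]-H; L=np.c_[D@A,D@B]
for lo,hi in((.03,.04),(.08,.09)):
    s=P[(P[:,0]>.38)&(P[:,0]<.54)&(P[:,1]>.17)&(P[:,1]<.40)&(P[:,2]>lo)&(P[:,2]<hi)]
    print(len(s),cv2.minAreaRect((s[:,:2]*1000).astype(np.float32)))
for x0 in range(-30,115,10):
    k=(abs(L[:,1])<.008)&(abs(L[:,0]*1e3-x0)<5); print(x0,(np.median(P[k,2])*1e3).round(1),end=' ')
cv2.imwrite('pics/t8.png',cv2.resize(p[:,:,::-1][205:280,160:402],None,fx=3.3,fy=3.3,interpolation=cv2.INTER_CUBIC))
E
```

```text
clock: 12.4
tool_pos: [0.2982, 0.4533, 0.2621]
tool_rot: [3.129, -0.002, 2.273]
wrist_force: [0.9, -0.8, -0.1]
finger_gap: 0.7
-110 [20.9 23.2]; -100 [21.  23.4]; -90 [20.7 23.9]; -80 [21.6 24.2]; -70 [20.2 23. ]; -60 [20.4 23.8]; -50 [21.1 24. ]; -40 [20.6 24.5]; -30 [20.4 24.3]; -20 [20.7 23.9]; -10 [20.4 39.4]; 0 [46.6 51. ]; 10 [47.6 52.9]; 20 [48.3 52.8]; 30 [47.4 52.3]; 40 [46.7 52. ]; 50 [47.4 51.9]; 60 [47.6 51.8]; 70 [48.2 52.2]; 80 [47.4 53.2]; 90 [47.4 52.3]; 100 [41.9 50.7]; 110 [38.4 49.8]; 
clock 12.45 grip hx -485.9 hy -235.7 underside 221.0 face hx -400.9 yawoff 47.32 F hx 0.4 hy 0.8 z 0.2
403 ((456.2360534667969, 280.79986572265625), (31.695240020751953, 166.68629455566406), 21.44307518005371)
145 ((450.0565490722656, 293.9237365722656), (26.247947692871094, 44.783775329589844), 22.657360076904297)
-30 20.0 -20 21.2 -10 20.6 0 30.3 10 51.9 20 49.2 30 49.7 40 50.6 50 50.3 60 49.7 70 50.6 80 49.9 90 50.0 100 49.6 110 40.7
```

View pics/t8.png

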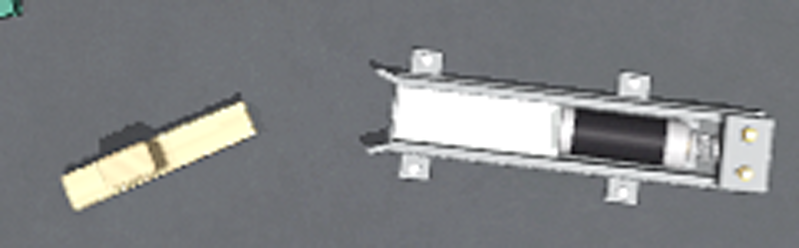

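View pics/scene8.png

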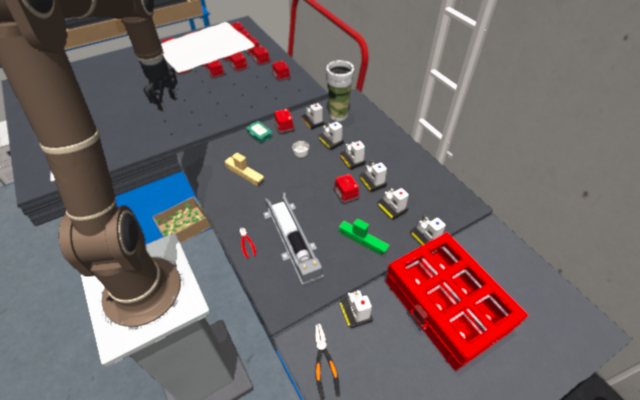

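The cell's top line is at 50 mm along its whole length, so it lies flat in the cradle (crop pixels (570,130) to (700,140)). Its tail is at the step. The stick stands upright at (160,150), well clear of the holder, and the other things are unmoved.

```bash
python3 -c "
from bench import manip
print(manip.close_job())"
```

```text
the job is handed in; nothing more can be done
None
```

The cell is in its holder, pushed there with the wooden stick only. I gripped the stick by its fin and slid the cell to the spring. I squeezed the spring to about 8 N (about 17 mm), pressed the tail down behind the step with the lip and eased off. The stick is back upright on the table near its original spot, clear of the holder. The job was handed in about 12.5 s into the 42 s allowed.

**Last checks:**
- **Cell:** the top camera puts its top at about 50 mm along its whole length, so it lies flat on the cradle floor, with its tail at the step. It stayed put after the stick was withdrawn.
- **Other things:** they looked unmoved by eye in the last scene picture.
- **Forces:** the highest wrist readings I saw were about 20 N, when pressing the tail down and when setting the stick on the table.

**Disagreements:**
- The top and scene cameras differed by about 4 mm in world x; I averaged them for the holder's position.
- The wrist camera could not see the holder past the stick, so I did not get a third measurement of it.

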